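# Catch the sample reader's falling cover and ease it shut

### The arm

A 6-joint arm with a two-finger parallel gripper is mounted at the origin on the work surface. World frame = base frame: x ahead of the robot, y to its left, z up, the work surface at z = 0. Lengths are in mm, angles in degrees, forces in N, time in s.
With the tool pointing down it reaches from about 275 to 825 mm from the base axis. Payload 4.9 kg.
Tool frame: the origin (TCP) lies midway between the tips of the shut fingers; the grasp point (between the pads) lies 19 mm behind it (manip.grip_point_offset is the distance from the TCP to the grasp point, in mm); z points along the fingers, y is the line along which they close (so a half turn about z gives the same grasp; the last joint's range is limited). The gripper opens to 85 mm and grips with 20 to 120 N. Pads are 22 mm wide; open, the fingers measure 114 mm over their backs; the gripper's body (76 mm by 85 mm) begins 54 mm behind the grasp point. The pads swing forward as they close: fully open they stand 13 mm farther back than shut.
Start: joints at [61.868, 18.69, -11.035, 60.275, 0, 82.311], TCP at [192.098, 515.38, 231.281] pointing down, gripper open.
Joint ranges: [-152.03, 152.03], [-55.5, 102.48], [-74.3, 77.21], [-110.64, 120.58], [-84.22, 78.4], [-180, 180]. Speed limits (degrees/s): [147.25, 147.25, 180, 180, 180, 180].

### API

Orientations are given as [roll, pitch, yaw] about the fixed x, y, z axes, in that order (R = Rz(yaw) Ry(pitch) Rx(roll)).
In Python, from workcell import manip gives the robot as it stands. The module is installed in compiled form; this text tells all that it offers.
- The arm moves only by the tool carry_out, never from a script. Its argument "targets" is text: rows parted by semicolons, each of 6 numbers parted by spaces: the shift along the tool's x, y, z in units of 300 mm (1.0 is 300 mm), then the turn, a rotation vector about the tool's x, y, z in units of pi/2 rad (1.0 is pi/2 rad). A call has 1 to 10 rows; each row is the pose to reach, as a shift and turn from the pose commanded when the call began, along the tool's axes at that moment; what a row does not reach only later rows make up. A row lasts 1/8 s, in which the tool goes at most 62.5 mm and 10.7 degrees, less where a joint would pass 70% of its speed; a pose out of reach is approached as far as the arm can. A call with a number of a shift or a turn outside -1 to 1 is refused whole. A call with a gripper value outside its range is refused whole. "grip" is the opening, from 0 (shut) to 1 (fully open), set as the call begins (left out, the last holds). The fingers move at their own pace and stop on an object; "grip_force" is the grip in N (left out, the last holds). Time passes only in rows, so rows that repeat a pose let the fingers close. It gives the time, the measured TCP pose, the force, the opening and the grip force at its end, in the units of the state.
- manip.observe(): the state, without advancing time (a new reading comes with each control period).
- manip.capture(name): name is "scene" or "top"; returns the picture (384x512x3 uint8, red, green, blue); there is no depth.
- manip.camera_info(name): a dict with "camera_matrix" (3x3 intrinsics, pixels), "dist_coeffs" ([k1, k2, p1, p2, k3] as OpenCV has them; the pictures are not rectified), "rvec" (rotation vector, rad) and "tvec" (3), from world to camera coordinates, as OpenCV has them. Camera axes: x right, y down, z forward; pixel columns grow to the right and rows downward; lengths in mm; the calibration is good to about 2 mm. A picture is of the moment at which its call begins. camera_info takes no time and is no camera call.
- manip.hand_in(): hands the job in; it is judged then, once.
Trained networks look in the newest picture that a camera, given by its name, has taken for a name from the list of things; names that differ only in an ending like _2 or _b are one class to them, and where a whole thing is asked for, a point or a joint stands for the part that bears it (a point fixed in the world has none). Each returns a list of dicts, best first, with "p" (0 to 1); they miss things now and then, are a little off and sometimes report something else, mostly with a low value. They report only what shows in the picture. A call takes as long as a camera call. They do not tell look-alikes from the thing itself.
- manip.search_frame(camera, thing): "at" ([x, y, z] in mm, in the coordinates of the camera as it stood for that picture, good to about 4 mm: the middle of the surface that is visible of it).
The state is a dict: "time": time; "qpos": joint angles; "dq": joint speeds; "tau": joint torques, N m; "position": TCP position; "ee_rot": TCP orientation; "ft_force": force on the tool from outside, world axes, zero at the start; "wrist_torque": the same for the moment, N m; "opening": finger opening in mm; "finger_force": force on a finger pad.
Only numpy, scipy, OpenCV 4.12 (cv2) and the standard library are available. Lean on these libraries where they do the work, as an engineer would, in place of code of your own. Each camera call takes 0.05 s, during which the arm holds its last target. There are 200 camera calls.

### The job

The sample reader's grey cover stands open, leaning back. Tip it over with a fingertip so that it falls by its own weight, catch it on the fingers before it lands, and let it down under its orange tab until it is fully shut, without banging and without ever gripping it. Leave the amber vial, the white cap and the blue tray where they stand, and finish clear of everything.

Things in the scene. Friction and masses are not known exactly. Their poses are not given: they have to be found in the camera images.
- reader: White bench-top sample reader, fixed to the table: 150 mm along its own x, 180 mm along y, 110 mm high, with a sample well 25 mm deep in the top. Origin at the centre of its underside, on the table. Its front, with a small display, faces its own -x; the cover's hinge runs along its top edge on the +x side. The space in front of it is free.
- cover (a joint): Angle of the cover, rad: 0 = shut, lying flat on the reader; 1.57 = upright; 1.95 = the stop, leaning back away from the front. It starts between 1.62 and 1.8. Slight hinge friction: it stays put within about 0.23 rad of upright, and further back may sink to the stop; below about 1.2 to 1.35 it falls shut by itself in under a second and lands hard (over 3 rad/s).
- cover_hinge (a point): On the cover's hinge axis, mid-width, 110 mm above the table, at the cover's underside. The cover is a grey plate 150 mm long from the hinge, 180 mm wide, 8 mm thick, about 0.25 kg. The frame turns with the cover: x along the plate from tab to hinge, y along the hinge axis, z out of its outer (upper) face.
- tab_edge (a point): Middle of the free edge of the cover's orange tab, on the underside, 185 mm from the hinge axis; axes as cover_hinge. The tab is 80 mm wide, 8 mm thick, in the middle of the plate's free edge, and reaches 35 mm past it: when shut it overhangs the reader's front by 35 mm with nothing beneath it.
- vial_mid (a point): Amber glass vial with a white cap, 36 mm diameter, 75 mm tall, loose, standing upright on the table beside the reader; the point is half-way up. To be left alone.
- cap_mid (a point): White domed plastic cap, 44 mm diameter, 36 mm tall, loose, on the table beside the reader; the point is half-way up. To be left alone.
- tray_mid (a point): Small open blue tray, 70 x 100 x 30 mm, loose, on the table behind the reader; the point is half-way up. To be left alone.
There are look-alikes about, which are no part of the job. There is more than one size of the part that bears cap_mid; the job needs the smallest.

How it is judged:
By the outcome, as a careful person would: the job done as asked, in the order asked, and still so for the second after the job is handed in, with the robot touching nothing.
It also fails if it takes over 51 s, if anything falls off the work surface, if the arm or the gripper's body presses on something with over 40 N, if the wrist force passes 120 N, or if a joint passes its speed limit or range.

## Working session

There is one attempt and no reset: what is moved stays moved. The work goes in short steps, Python scripts to look and compute and a tool call to move; the robot and the scene stay as the last step left them, time stands still between calls to the robot, and variables do not carry over. Pictures are saved under pics/ and viewed, at most 10 in all, crops included, and the job is handed in when it is done.

Besides the shell and the picture viewer there is one more tool, called after "Emit:" by a JSON object that holds its "name" and its "arguments". carry_out: Moves the arm, as the interface text tells. Shifts and turns lie within -1 to 1; 1 stands for 300 mm of shift or pi/2 rad of turn. Its arguments: {"type":"object","properties":{"targets":{"type":"string"},"grip":{"type":"number"},"grip_force":{"type":"number"}},"required":["targets"]}

```bash
mkdir -p pics; cat > h.py <<'E'
import numpy as np,cv2
from workcell import manip
def cam(n):
    c=manip.camera_info(n);R=cv2.Rodrigues(np.array(c["rvec"],float))[0];return np.array(c["camera_matrix"],float),np.array(c["dist_coeffs"],float),R,np.array(c["tvec"],float).ravel()
def w(n,p):
    K,d,R,t=cam(n);return R.T@(np.array(p)-t)
def ray(n,uv,z):
    K,d,R,t=cam(n);p=cv2.undistortPoints(np.array([[uv]],float),K,d)[0,0];o=-R.T@t;v=R.T@np.array([p[0],p[1],1]);return o+v*(z-o[2])/v[2]
def proj(n,P):
    K,d,R,t=cam(n);return cv2.projectPoints(np.array(P,float).reshape(-1,3),cv2.Rodrigues(R)[0],t,K,d)[0][:,0]
E
python3 - <<'E'
from h import *
for n in("scene","top"):
    im=manip.capture(n);cv2.imwrite(f"pics/{n}0.png",im[:,:,::-1])
    K,d,R,t=cam(n);print(n,-R.T@t,R[2])
    for th in("reader","cover","tab_edge","vial_mid","cap_mid","tray_mid"):
        for r in manip.search_frame(n,th)[:3]: print(th,round(r["p"],2),w(n,r["at"]).round(),proj(n,w(n,r["at"])).round()[0])
s=manip.observe();print(s["time"],s["position"],s["ee_rot"],s["opening"],s["ft_force"])
E
```

```text
scene [ 994.03063129 -583.02855803  560.76481928] [-0.44436763  0.71208766 -0.54357021]
reader 0.64 [519. -52. 102.] [201. 198.]
reader 0.37 [604.  67.  13.] [259. 214.]
cover 0.69 [521.   6. 200.] [214. 150.]
tab_edge 0.55 [520.   7. 202.] [214. 149.]
vial_mid 0.68 [636. -82.  47.] [236. 239.]
cap_mid 0.75 [ 697. -201.   41.] [229. 287.]
cap_mid 0.6 [ 595. -179.   25.] [195. 267.]
cap_mid 0.57 [ 575. -314.   34.] [141. 303.]
tray_mid 0.74 [604.  65.  16.] [258. 213.]
tray_mid 0.23 [ 595. -183.   25.] [194. 268.]
top [ 435.29359702   -6.3144856  1050.23489145] [ 0.17573698  0.02460581 -0.9841296 ]
reader 0.97 [492. -59.  97.] [292. 238.]
reader 0.3 [506.  11. 216.] [256. 226.]
cover 0.57 [509.   9. 217.] [257. 225.]
tab_edge 0.72 [507.  13. 217.] [255. 226.]
vial_mid 0.5 [622. -71.  72.] [296. 177.]
cap_mid 0.89 [ 560. -301.   43.] [404. 208.]
cap_mid 0.77 [ 679. -181.   44.] [346. 154.]
cap_mid 0.75 [ 581. -167.   33.] [340. 199.]
tray_mid 0.78 [601.  63.  -2.] [235. 192.]
0.7 [192.08619219 515.38507067 231.29246165] [ 1.79999889e+02 -3.55067130e-04  1.59558146e+02] 85.98642181997934 [ 0.58399955 -0.94501887 -0.35032027]
```

View pics/scene0.png

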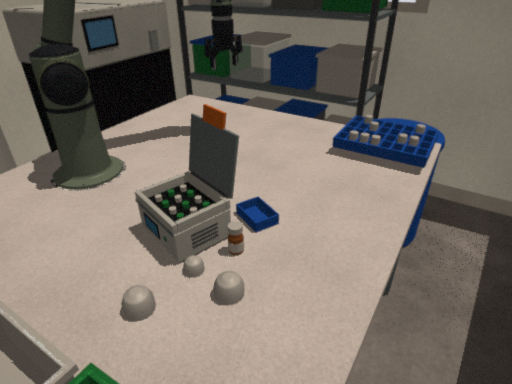

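View pics/top0.png

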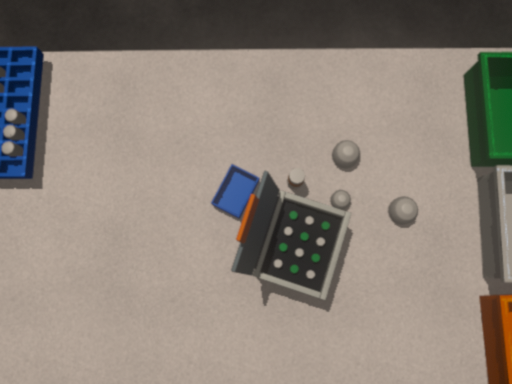

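The scene view shows the reader near (185,215) with its cover open (tab at 214,115). In the top view the reader is at (305,245), the cover hinges on the left towards +y with its tab at (245,218), the small cap is at (340,199), the vial at (296,178) and the tray at (236,192).

```bash
python3 - <<'E'
import cv2
a=cv2.imread("pics/top0.png")[160:310,215:365];b=cv2.imread("pics/scene0.png")[95:265,125:275]
cv2.imwrite("pics/ct.png",cv2.resize(a,(600,600),interpolation=cv2.INTER_CUBIC))
cv2.imwrite("pics/cs.png",cv2.resize(b,None,fx=3.5,fy=3.5,interpolation=cv2.INTER_CUBIC))
E
```

```text
(no output)
```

View pics/ct.png

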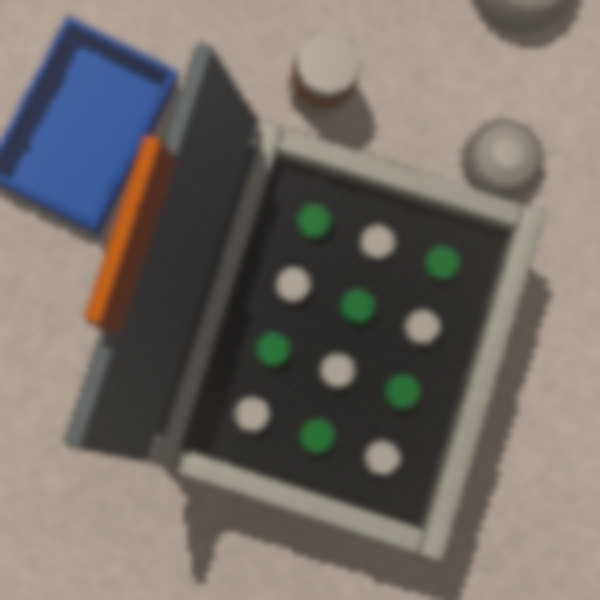

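View pics/cs.png

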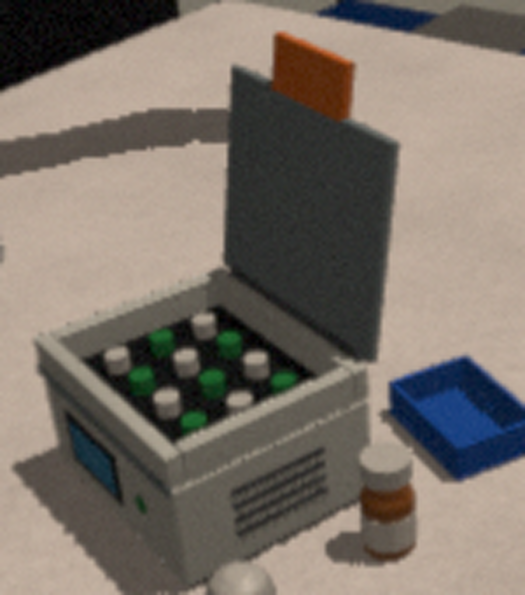

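Top crop: front rim corners at (537,210) and (440,555), tab edge from (150,135) to (88,320). Scene crop: rim corners at (40,340) and (183,465), cover free corners at (232,68) and (398,145), tab top from (276,35) to (354,65).

```bash
cat > fit.py <<'E'
from h import *
from scipy.optimize import least_squares
def cov(s,y,n,th): return [75-s*np.cos(th)+n*np.sin(th),y,110+s*np.sin(th)+n*np.cos(th)]
def W(p,P):
    c,s=np.cos(p[2]),np.sin(p[2]);P=np.array(P,float).reshape(-1,3);return P@np.array([[c,s,0],[-s,c,0],[0,0,1]])+[p[0],p[1],0]
if __name__=="__main__":
    T=[(537,210,lambda t:[-75,-90,110]),(440,555,lambda t:[-75,90,110]),(150,135,lambda t:cov(185,-40,8,t)),(88,320,lambda t:cov(185,40,8,t)),(172,148,lambda t:cov(185,-40,0,t)),(108,330,lambda t:cov(185,40,0,t)),
     (195,45,lambda t:cov(150,-90,8,t)),(68,440,lambda t:cov(150,90,8,t))]
    S=[(40,340,lambda t:[-75,90,110]),(183,467,lambda t:[-75,-90,110]),(232,68,lambda t:cov(150,90,0,t)),(396,145,lambda t:cov(150,-90,0,t)),(276,35,lambda t:cov(185,40,0,t)),(353,65,lambda t:cov(185,-40,0,t))]
    def f(p):
        r=[]
        for n,L,k,o in(("top",T,4,(215,160)),("scene",S,3.5,(125,95))):
            r.append(proj(n,W(p,[g(p[3]) for _,_,g in L]))-(np.array([(a,b) for a,b,_ in L])/k+o))
        return np.vstack(r).ravel()
    s=least_squares(f,[530,-40,1.25,1.7],loss="soft_l1");p=s.x
    print(p,np.degrees(p[2]));print(f(p).reshape(-1,2).round(1).tolist())
    np.save("p.npy",p)
    for n,P in(("hinge",[75,0,110]),("tab",cov(185,0,0,p[3])),("shut tab",cov(185,0,0,0)),("frontmid",[-75,0,110])):print(n,W(p,P).round())
    for nm,q,z in(("cap",(215+503/4,160+157/4),18),("vialcap",(215+328/4,160+62/4),75)):print(nm,ray("top",q,z).round())
    print([ray("top",(215+a/4,160+b/4),30).round().tolist() for a,b in((70,18),(176,75),(98,230))])
E
python3 fit.py
```

```text
[483.516783   -75.23926676   1.27012338   1.70652652] 72.77270931810095
[[0.1, -2.3], [-0.5, -0.5], [-0.4, -0.8], [0.1, 0.0], [-1.3, -2.7], [-0.3, -1.0], [0.3, -1.9], [-0.2, 0.9], [-1.0, -0.6], [-2.6, -2.2], [-1.8, -0.5], [-1.6, -0.5], [-2.3, -0.6], [-3.0, -0.2]]
hinge [[506.  -4. 110.]]
tab [[513.  20. 293.]]
shut tab [[ 451. -180.  110.]]
frontmid [[ 461. -147.  110.]]
cap [ 582. -172.   18.]
vialcap [625. -72.  75.]
[[659.0, 68.0, 30.0], [626.0, 9.0, 30.0], [541.0, 51.0, 30.0]]
```

```bash
cat > plan.py <<'E'
from fit import *
from scipy.spatial.transform import Rotation as Ro
p=np.load("p.npy")
def pose(phi,al=35,s=172,y=10,n=4,back=0,pitch=0):
    a=np.radians(al);Rz=W([0,0,p[2]],np.eye(3)).T
    u=Rz@[-np.cos(phi),0,np.sin(phi)];N=Rz@[np.sin(phi),0,np.cos(phi)];Y=Rz@[0,1,0]
    z=-np.cos(a)*Y-np.sin(a)*u
    t=W(p,cov(s,y,n,phi))[0]+z*(19-back)
    return t,Ro.from_matrix(np.c_[np.cross(N,z),N,z])
def cmd(rows,ref=None):
    if ref is None:
        o=manip.observe();ref=(np.array(o["position"]),Ro.from_euler("xyz",o["ee_rot"],degrees=True))
    L=[]
    for t,r in rows:
        d=ref[1].inv().apply(t-ref[0])/300;v=(ref[1].inv()*r).as_rotvec()/(np.pi/2)
        L.append(" ".join(f"{x:.3f}" for x in [*d,*v]))
    print("; ".join(L))
E
python3 - <<'E'
from plan import *
t,r=pose(p[3],back=110);print(t,r.as_euler("xyz",degrees=True));cmd([(t,r)])
for ph in(1.7,1.2,.6,.1):
    t,r=pose(ph);print(ph,t.round(),r.as_matrix()[:,2].round(2))
o=manip.observe();print(o["qpos"])
E
```

```text
[435.1373637   54.19567117 331.5922278 ] [-166.60711781   54.25432982  173.71019078]
-1.296 -1.158 -0.334 0.063 -0.612 -0.074
1.7 [518.  18. 269.] [ 0.76 -0.31 -0.57]
1.2 [495. -57. 262.] [ 0.84 -0.04 -0.53]
0.6 [ 472. -130.  204.] [ 0.92  0.21 -0.32]
0.1 [ 464. -158.  130.] [ 0.95  0.3  -0.06]
[ 6.18691135e+01  1.86892363e+01 -1.10343430e+01  6.02763585e+01
  3.66694172e-04  8.23109677e+01]
```

Emit:
{"name": "carry_out", "arguments": {"targets": "-0.9 -0.8 -0.33 0.06 -0.61 -0.07;-0.9 -0.8 -0.33 0.06 -0.61 -0.07;-0.9 -0.8 -0.33 0.06 -0.61 -0.07;-0.9 -0.8 -0.33 0.06 -0.61 -0.07;-0.9 -0.8 -0.33 0.06 -0.61 -0.07;-0.9 -0.8 -0.33 0.06 -0.61 -0.07;-0.9 -0.8 -0.33 0.06 -0.61 -0.07", "grip": 0.7}}

```text
time: 1.58
position: [361.1, 192.7, 330.9]
ee_rot: [-167.6, 54.2, 172.4]
ft_force: [-0.4, 0.5, -0.8]
opening: 59.3
finger_force: 0.0
```

```bash
python3 - <<'E'
from plan import *
o=manip.observe();print(o["time"],o["qpos"],o["position"],o["ee_rot"],o["opening"],o["ft_force"])
t,r=pose(p[3],back=110);cmd([(t,r)])
E
```

```text
1.575 [ 52.19593798  -9.68575415 -48.44136085  30.80404284 -52.48476638
  56.01924715] [361.09645169 192.66014451 330.85925599] [-167.56556122   54.24391001  172.40597496] 59.294759626119294 [-0.37321459  0.49140024 -0.78222854]
-0.181 -0.362 0.332 -0.001 -0.002 -0.008
```

Emit:
{"name": "carry_out", "arguments": {"targets": "-0.18 -0.36 0.33 0 0 -0.01;-0.18 -0.36 0.33 0 0 -0.01;-0.18 -0.36 0.33 0 0 -0.01;-0.18 -0.36 0.33 0 0 -0.01;-0.18 -0.36 0.33 0 0 -0.01"}}

```text
time: 2.2
position: [435.5, 59.4, 331.2]
ee_rot: [-166.1, 53.9, 174.4]
ft_force: [-1.2, 0.4, -0.1]
opening: 59.5
finger_force: 0.0
```

```bash
cat > kin.py <<'E'
from plan import *
Q=[([61.868,18.69,-11.035,60.275,0,82.311],[192.098,515.38,231.281],[180,0,159.558]),
([52.19594,-9.68575,-48.44136,30.80404,-52.48477,56.01925],[361.0965,192.6601,330.8593],[-167.56556,54.24391,172.40598])]
def fk(q,k):
    q=np.array(q)
    h,l,a2,a3,e,D,d5,dx=k
    A=Ro.from_euler("Z",q[0],degrees=True)
    v=np.array([dx,l,h])+Ro.from_euler("Y",q[1],degrees=True).apply([e,0,a2])+Ro.from_euler("Y",q[1]-q[2],degrees=True).apply([a3,0,0])
    B=Ro.from_euler("Y",q[1]-q[2]+q[3],degrees=True)
    C=B*Ro.from_euler("Z",S5*q[4],degrees=True)
    v=v+C.apply([D,0,0])+B.apply([0,0,d5])
    return A.apply(v),A*C*Ro.from_euler("X",S6*q[5],degrees=True)
S5=S6=1
if __name__=="__main__":
    o=manip.observe();Q.append((o["qpos"],o["position"],o["ee_rot"]));print(o["time"],o["qpos"],o["position"],o["ee_rot"])
    for S5 in(1,-1):
        for q,_,e in Q: print(S5,fk(q,np.zeros(8))[1].apply([1,0,0]).round(3),Ro.from_euler("xyz",e,degrees=True).as_matrix()[:,2].round(3))
    best=None
    for S5 in(1,-1):
        f=lambda k:np.concatenate([fk(q,k)[0]-x for q,x,_ in Q]+[(k[[4,6,7]])*.01])
        s=least_squares(f,[300,70,300,300,0,200,0,0]);print(S5,s.cost,s.x.round(1),f(s.x)[:9].round(1))
E
python3 kin.py
```

```text
2.2 [ 20.41595479 -22.18798149 -60.52677835   5.3603729  -34.02564441
  18.19451749] [435.54514364  59.37881811 331.23309582] [-166.11768633   53.85619422  174.39147918]
1 [ 0.  0. -1.] [ 0.  0. -1.]
1 [ 0.757 -0.318 -0.571] [ 0.757 -0.318 -0.571]
1 [ 0.757 -0.315 -0.573] [ 0.757 -0.315 -0.573]
-1 [ 0.  0. -1.] [ 0.  0. -1.]
-1 [-0.496  0.654 -0.571] [ 0.757 -0.318 -0.571]
-1 [ 0.366  0.733 -0.573] [ 0.757 -0.315 -0.573]
1 12.71189922200206 [ 699.2   73.9  345.3  869.4  186.2  304.3  -62.3 -435.1] [-0.4 -0.2  0.   0.9  0.8  0.5 -0.7 -0.3 -0.5]
-1 552.6930258469614 [ 1692.9    71.5    54.1  2423.5  1902.5  -298.9 -1107.6 -2273.8] [ 0.8 -3.   0.5  3.3  6.9  2.2 -4.8 -1.2 -2.6]
```

```bash
cat >> kin.py <<'E'
    S5=1
    Q.append(Q[-1])
    f=lambda k6:np.concatenate([fk(q,[*k6,0,0])[0]-x for q,x,_ in Q])
    s=least_squares(f,[300,70,300,300,0,300]);k=np.array([*s.x,0,0]);print(s.cost,k.round(1),f(s.x)[:9].round(1));np.save("k.npy",k)
    lo=np.array([-152.03,-55.5,-74.3,-110.64,-84.22,-180]);hi=np.array([152.03,102.48,77.21,120.58,78.4,180])
    G0=Ro.from_euler("xyz",Q[2][2],degrees=True).inv()  # tool offset rotation
    F=fk(Q[2][0],k)[1].inv()*Ro.from_euler("xyz",Q[2][2],degrees=True)
    def ik(t,r,q0):
        g=lambda q:np.concatenate([fk(q,k)[0]-t,300*((fk(q,k)[1]*F).inv()*r).as_rotvec()])
        return least_squares(g,np.clip(q0,lo+.1,hi-.1),bounds=(lo,hi))
    for al in(20,35,50,65):
        q=Q[2][0]
        for ph in(1.7,1.4,1.1,.8,.5,.25,.1):
            t,r=pose(ph,al);z=ik(t,r,q);q=z.x;print(al,ph,round(np.sqrt(2*z.cost),1),q.round())
E
python3 kin.py|tail -30
```

```text
-1 552.6930258469614 [ 1692.9    71.5    54.1  2423.5  1902.5  -298.9 -1107.6 -2273.8] [ 0.8 -3.   0.5  3.3  6.9  2.2 -4.8 -1.2 -2.6]
146.8811380824097 [413.5  75.7 376.1 440.5  40.2 307.9   0.    0. ] [-3.7 -2.5 -0.8  8.3  8.5  8.6 -3.3 -1.6 -3.9]
20 1.7 0.0 [  9.   7. -59. -44. -27.   3.]
20 1.4 0.0 [ -9.   2. -66. -49.  -4.  12.]
20 1.1 0.0 [-31.   7. -69. -57.  22.  21.]
20 0.8 0.0 [-50.  22. -66. -68.  45.  31.]
20 0.5 0.0 [-61.  39. -59. -79.  60.  46.]
20 0.25 0.0 [-66.  53. -51. -91.  67.  65.]
20 0.1 0.0 [ -67.   60.  -46. -100.   70.   79.]
35 1.7 0.0 [  8.  -2. -54. -13. -24.   9.]
35 1.4 0.0 [-13. -10. -62. -18.   2.  10.]
35 1.1 0.0 [-37.  -6. -65. -23.  31.  11.]
35 0.8 0.0 [-55.  11. -62. -27.  55.  10.]
35 0.5 0.0 [-65.  31. -54. -28.  71.  11.]
35 0.25 11.0 [-68.  46. -46. -35.  78.  22.]
35 0.1 29.4 [-66.  55. -42. -70.  78.  58.]
50 1.7 0.0 [  5.  -4. -46.  12. -20.  13.]
50 1.4 0.0 [-16. -12. -54.   8.   6.   8.]
50 1.1 0.0 [-38.  -8. -56.   7.  34.   0.]
50 0.8 0.0 [-55.   8. -53.  10.  55. -11.]
50 0.5 0.0 [-64.  29. -45.  24.  68. -28.]
50 0.25 0.0 [-68.  46. -36.  50.  75. -52.]
50 0.1 0.0 [-69.  56. -29.  74.  78. -73.]
65 1.7 0.0 [  2.  -0. -35.  34. -15.  15.]
65 1.4 0.0 [-17.  -7. -42.  30.   9.   4.]
65 1.1 0.0 [-37.  -3. -45.  31.  32.  -9.]
65 0.8 0.0 [-52.  11. -42.  38.  49. -25.]
65 0.5 0.0 [-61.  30. -34.  55.  60. -46.]
65 0.25 0.0 [-65.  47. -25.  76.  65. -67.]
65 0.1 0.0 [-66.  57. -19.  91.  66. -81.]
```

```bash
python3 - <<'E'
from plan import *
kw=dict(al=60,s=178,y=5)
cmd([pose(p[3],back=110,**kw),pose(p[3],back=50,**kw)])
E
```

```text
-0.155 -0.018 0.034 -0.000 0.275 0.005; -0.072 -0.018 0.215 -0.000 0.275 0.005
```

Emit:
{"name": "carry_out", "arguments": {"targets": "-0.155 -0.018 0.034 0 0.275 0.005;-0.155 -0.018 0.034 0 0.275 0.005;-0.155 -0.018 0.034 0 0.275 0.005;-0.155 -0.018 0.034 0 0.275 0.005;-0.112 -0.018 0.125 0 0.275 0.005;-0.072 -0.018 0.215 0 0.275 0.005;-0.072 -0.018 0.215 0 0.275 0.005"}}

```text
time: 3.08
position: [493.2, 33.1, 309.4]
ee_rot: [-170.8, 29.5, 167.4]
ft_force: [-0.8, 0.4, 0.1]
opening: 59.7
finger_force: 0.0
```

```bash
python3 - <<'E'
from plan import *
kw=dict(al=60,s=178,y=5)
a=manip.capture("top")[120:300,180:360];b=manip.capture("scene")[60:240,120:300]
cv2.imwrite("pics/c2.png",np.hstack([cv2.resize(x[:,:,::-1],(400,400)) for x in(a,b)]))
o=manip.observe();print(o["time"],o["qpos"],o["position"],o["ft_force"])
cmd([pose(p[3],back=0,**kw)])
E
```

```text
3.175 [  6.07934855  -7.0196     -36.27819122  35.04663099 -17.8196823
  17.00454379] [494.51989287  33.25106876 312.47812374] [ 0.38260104 -0.86516     0.09598522]
-0.003 -0.001 0.169 -0.000 0.000 0.001
```

View pics/c2.png

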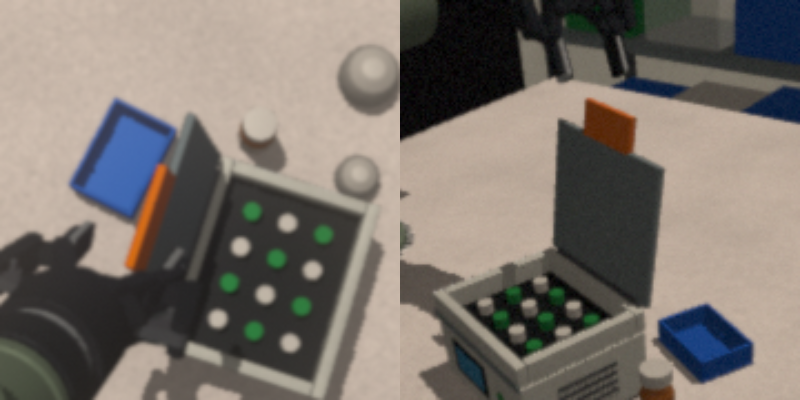

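Top half: the fingers at (85,232) and (178,262) sit on either side of the cover line, with the tab edge at (150,220). The insertion path is clear.

Emit:
{"name": "carry_out", "arguments": {"targets": "0 0 0.08 0 0 0;0 0 0.169 0 0 0;0 0 0.169 0 0 0"}}

```text
time: 3.55
position: [517.1, 19.3, 268.7]
ee_rot: [-170.9, 29.6, 167.3]
ft_force: [-0.3, -0.3, 0.2]
opening: 59.6
finger_force: 0.0
```

```bash
python3 - <<'E'
from plan import *
kw=dict(al=60,s=178,y=5)
o=manip.observe();print(o["time"],o["position"],o["ft_force"],o["finger_force"])
cmd([pose(x,**kw) for x in np.arange(1.63,1.1,-.06)])
E
```

```text
3.55 [517.11900568  19.27784616 268.69178348] [-0.2545558  -0.26714342  0.17133692] 0.0
-0.002 -0.040 -0.001 -0.043 -0.001 0.025; -0.001 -0.072 0.001 -0.076 -0.001 0.044; 0.001 -0.104 0.005 -0.109 -0.001 0.063; 0.005 -0.135 0.011 -0.142 -0.001 0.082; 0.009 -0.167 0.018 -0.175 -0.001 0.101; 0.014 -0.197 0.027 -0.209 -0.001 0.120; 0.020 -0.227 0.037 -0.242 -0.001 0.139; 0.027 -0.256 0.049 -0.275 -0.001 0.159; 0.035 -0.285 0.063 -0.308 -0.001 0.178
```

Emit:
{"name": "carry_out", "arguments": {"targets": "-0.002 -0.04 -0.001 -0.043 -0.001 0.025;-0.001 -0.072 0.001 -0.076 -0.001 0.044;0.001 -0.104 0.005 -0.109 -0.001 0.063;0.005 -0.135 0.011 -0.142 -0.001 0.082;0.009 -0.167 0.018 -0.175 -0.001 0.101;0.014 -0.197 0.027 -0.209 -0.001 0.12;0.02 -0.227 0.037 -0.242 -0.001 0.139;0.027 -0.256 0.049 -0.275 -0.001 0.159;0.035 -0.285 0.063 -0.308 -0.001 0.178"}}

```text
time: 4.68
position: [492.6, -64.8, 261.6]
ee_rot: [152.5, 27.4, 149.4]
ft_force: [-0.7, -0.3, 0.1]
opening: 60.0
finger_force: 0.1
```

```bash
python3 - <<'E'
from plan import *
kw=dict(al=60,s=178,y=5)
o=manip.observe();print(o["time"],o["qpos"],o["position"],o["ft_force"],o["finger_force"])
b=manip.capture("scene")[90:270,110:310];t=manip.capture("top")[130:310,200:400]
cv2.imwrite("pics/c3.png",np.hstack([cv2.resize(x[:,:,::-1],(400,360)) for x in(t,b)]))
print(pose(1.15,**kw)[0])
# ref = commanded pose
cmd([pose(x,**kw) for x in np.arange(1.10,.62,-.05)],pose(1.15,**kw))
E
```

```text
4.675 [-33.87588471  -7.86577191 -48.30929419  23.73813332  28.99760911
  -3.33672834] [492.59516462 -64.79194285 261.5717817 ] [-0.72109587 -0.25228556  0.14602903] 0.06048083945643157
[491.56484081 -64.47829814 259.08687269]
0.000 -0.027 0.000 -0.028 0.000 0.016; 0.001 -0.054 0.001 -0.055 0.000 0.032; 0.002 -0.081 0.004 -0.083 0.000 0.048; 0.004 -0.107 0.007 -0.110 0.000 0.064; 0.007 -0.134 0.012 -0.138 0.000 0.080; 0.010 -0.160 0.017 -0.165 0.000 0.095; 0.014 -0.185 0.024 -0.193 0.000 0.111; 0.019 -0.211 0.032 -0.221 -0.000 0.127; 0.024 -0.236 0.041 -0.248 -0.000 0.143; 0.030 -0.260 0.052 -0.276 0.000 0.159
```

View pics/c3.png

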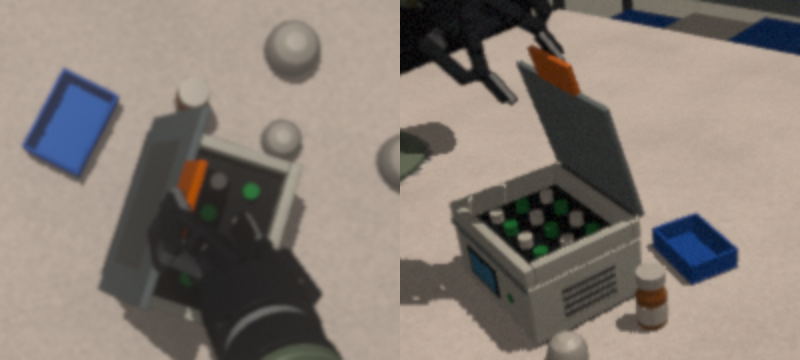

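The picture shows the back finger against the tab (190,185 in the top half), with the cover leaning forward at about 1.3 rad and the other finger ahead of it, ready to catch.

Emit:
{"name": "carry_out", "arguments": {"targets": "0 -0.027 0 -0.028 0 0.016;0.001 -0.054 0.001 -0.055 0 0.032;0.002 -0.081 0.004 -0.083 0 0.048;0.004 -0.107 0.007 -0.11 0 0.064;0.004 -0.107 0.007 -0.11 0 0.064;0.004 -0.107 0.007 -0.11 0 0.064"}}

```text
time: 5.52
position: [484.2, -91.7, 244.8]
ee_rot: [140.5, 24.1, 144.2]
ft_force: [-0.3, -1.4, 0.2]
opening: 59.8
finger_force: 0.6
```

```bash
python3 - <<'E'
from plan import *
kw=dict(al=60,s=178,y=5)
o=manip.observe();print(o["time"],o["qpos"],o["position"],o["ft_force"],o["finger_force"])
b=manip.capture("scene")[90:270,110:310];t=manip.capture("top")[130:310,200:400]
cv2.imwrite("pics/c4.png",np.hstack([cv2.resize(x[:,:,::-1],(400,360)) for x in(t,b)]))
print(pose(.95,**kw)[0])
cmd([pose(x,**kw) for x in np.arange(.90,.42,-.05)],pose(.95,**kw))
E
```

```text
5.525 [-45.35193391  -1.29840715 -48.54432457  26.45509984  42.83381946
 -11.88728129] [484.19940898 -91.7359111  244.75975964] [-0.29211856 -1.41486899  0.19457697] 0.6203038198873401
[483.16080787 -91.58163472 243.73036088]
0.000 -0.027 0.000 -0.028 0.000 0.016; 0.001 -0.054 0.001 -0.055 -0.000 0.032; 0.002 -0.081 0.004 -0.083 0.000 0.048; 0.004 -0.107 0.007 -0.110 0.000 0.064; 0.007 -0.134 0.012 -0.138 0.000 0.080; 0.010 -0.160 0.017 -0.165 0.000 0.095; 0.014 -0.185 0.024 -0.193 -0.000 0.111; 0.019 -0.211 0.032 -0.221 0.000 0.127; 0.024 -0.236 0.041 -0.248 0.000 0.143; 0.030 -0.260 0.052 -0.276 0.000 0.159
```

View pics/c4.png

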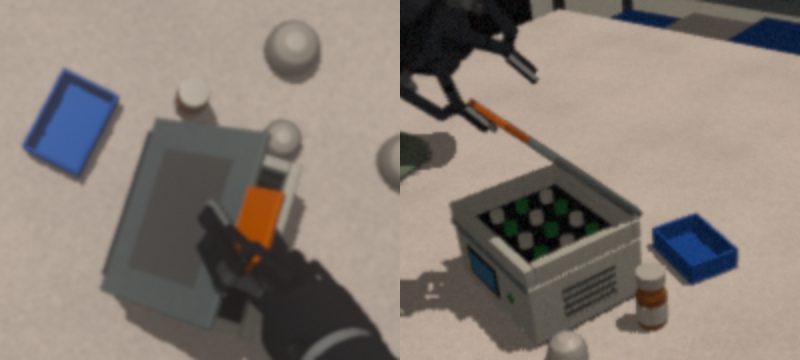

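The cover has fallen and rests on the lower finger under the orange tab (scene half, 490,115). The upper finger is clear. Now lowering.

Emit:
{"name": "carry_out", "arguments": {"targets": "0 -0.027 0 -0.028 0 0.016;0.001 -0.054 0.001 -0.055 0 0.032;0.002 -0.081 0.004 -0.083 0 0.048;0.004 -0.107 0.007 -0.11 0 0.064;0.007 -0.134 0.012 -0.138 0 0.08;0.01 -0.16 0.017 -0.165 0 0.095;0.014 -0.185 0.024 -0.193 0 0.111;0.019 -0.211 0.032 -0.221 0 0.127;0.024 -0.236 0.041 -0.248 0 0.143;0.03 -0.26 0.052 -0.276 0 0.159"}}

```text
time: 6.88
position: [468.6, -142.5, 184.1]
ee_rot: [112.6, 12.7, 135.3]
ft_force: [-0.6, 0.0, 0.0]
opening: 59.6
finger_force: 0.4
```

```bash
python3 - <<'E'
from plan import *
kw=dict(al=60,s=178,y=5)
o=manip.observe();print(o["time"],o["qpos"],o["position"],o["ft_force"],o["finger_force"])
print(pose(.45,**kw)[0])
cmd([pose(x,**kw) for x in np.arange(.42,.18,-.025)],pose(.45,**kw))
E
```

```text
6.875 [-62.29377644  29.60544767 -39.70392725  48.64900698  64.93089779
 -44.05319492] [ 468.59434359 -142.52793564  184.0878907 ] [-0.58680205  0.02264984  0.01529179] 0.406804938102141
[ 467.46159162 -142.21222422  183.86852064]
-0.000 -0.016 -0.000 -0.017 -0.000 0.010; 0.000 -0.030 0.000 -0.030 -0.000 0.018; 0.000 -0.043 0.001 -0.044 0.000 0.025; 0.001 -0.057 0.001 -0.058 -0.000 0.033; 0.001 -0.070 0.002 -0.072 0.000 0.041; 0.002 -0.083 0.004 -0.085 0.000 0.049; 0.003 -0.097 0.005 -0.099 -0.000 0.057; 0.004 -0.110 0.007 -0.113 -0.000 0.065; 0.006 -0.123 0.010 -0.127 0.000 0.073; 0.007 -0.136 0.012 -0.141 -0.000 0.081
```

Emit:
{"name": "carry_out", "arguments": {"targets": "0 -0.016 0 -0.017 0 0.01;0 -0.03 0 -0.03 0 0.018;0 -0.043 0.001 -0.044 0 0.025;0.001 -0.057 0.001 -0.058 0 0.033;0.001 -0.07 0.002 -0.072 0 0.041;0.002 -0.083 0.004 -0.085 0 0.049;0.003 -0.097 0.005 -0.099 0 0.057;0.004 -0.11 0.007 -0.113 0 0.065;0.006 -0.123 0.01 -0.127 0 0.073;0.007 -0.136 0.012 -0.141 0 0.081"}}

```text
time: 8.12
position: [464.5, -155.8, 145.5]
ee_rot: [99.5, 5.7, 133.2]
ft_force: [-0.1, 1.1, -0.2]
opening: 59.6
finger_force: 0.4
```

```bash
python3 - <<'E'
from plan import *
kw=dict(al=60,s=178,y=5)
o=manip.observe();print(o["time"],o["qpos"],o["position"],o["ft_force"],o["finger_force"])
b=manip.capture("scene")[130:270,100:260];t=manip.capture("top")[150:310,220:380]
cv2.imwrite("pics/c5.png",np.hstack([cv2.resize(x[:,:,::-1],(400,400 if i==0 else 350))[:350] for i,x in enumerate((t,b))]))
print(pose(.195,**kw)[0])
cmd([pose(x,**kw) for x in np.arange(.185,.05,-.015)],pose(.195,**kw))
E
```

```text
8.125 [-65.5959866   50.08968947 -30.285322    71.07093128  69.84580166
 -68.70157741] [ 464.47276142 -155.78187665  145.4894773 ] [-0.13455382  1.07390727 -0.2470743 ] 0.4301285432302393
[ 463.31961653 -155.57025667  145.22630581]
-0.000 -0.005 -0.000 -0.006 0.000 0.003; -0.000 -0.013 -0.000 -0.014 0.000 0.008; -0.000 -0.022 -0.000 -0.022 0.000 0.013; 0.000 -0.030 0.000 -0.030 0.000 0.018; 0.000 -0.038 0.000 -0.039 -0.000 0.022; 0.000 -0.046 0.001 -0.047 0.000 0.027; 0.001 -0.054 0.001 -0.055 0.000 0.032; 0.001 -0.062 0.002 -0.063 -0.000 0.037; 0.001 -0.070 0.002 -0.072 0.000 0.041; 0.002 -0.078 0.003 -0.080 0.000 0.046
```

View pics/c5.png

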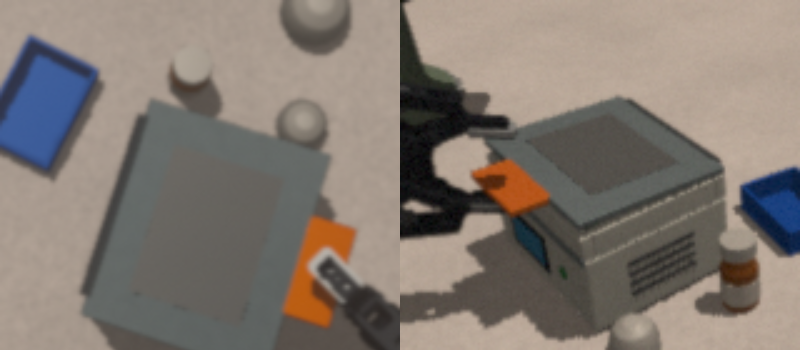

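The cover is almost flat (small gap at the front), with the lower finger under the tab (510,200 in the right half) and the upper finger clear above it. Finishing the descent slowly.

Emit:
{"name": "carry_out", "arguments": {"targets": "0 -0.005 0 -0.006 0 0.003;0 -0.013 0 -0.014 0 0.008;0 -0.022 0 -0.022 0 0.013;0 -0.03 0 -0.03 0 0.018;0 -0.038 0 -0.039 0 0.022;0 -0.046 0.001 -0.047 0 0.027;0.001 -0.054 0.001 -0.055 0 0.032;0.001 -0.062 0.002 -0.063 0 0.037;0.001 -0.062 0.002 -0.063 0 0.037"}}

```text
time: 9.35
position: [463.3, -158.6, 126.6]
ee_rot: [93.8, 2.2, 132.8]
ft_force: [0.5, -1.1, 0.1]
opening: 60.0
finger_force: 0.0
```

```bash
python3 - <<'E'
from plan import *
kw=dict(al=60,s=178,y=5)
o=manip.observe();print(o["time"],o["position"],o["ee_rot"],o["ft_force"],o["finger_force"])
r=pose(.08,**kw);u=W([0,0,p[2]],[-1,0,0])[0]
print(r[0]);cmd([(r[0]+60*u,r[1]),(r[0]+120*u,r[1]),(r[0]+120*u+[0,0,60],r[1])],r)
E
```

```text
9.35 [ 463.32667203 -158.60365818  126.62641663] [ 93.81171568   2.24552403 132.77199902] [ 0.5123038  -1.07033903  0.14247007] 0.0
[ 462.43100858 -158.43605226  126.8970674 ]
-0.100 -0.016 -0.173 0.000 0.000 0.000; -0.199 -0.032 -0.345 0.000 0.000 0.000; -0.207 0.167 -0.359 0.000 0.000 0.000
```

Emit:
{"name": "carry_out", "arguments": {"targets": "-0.025 -0.004 -0.043 0 0 0;-0.05 -0.008 -0.086 0 0 0;-0.1 -0.016 -0.173 0 0 0;-0.15 -0.024 -0.26 0 0 0;-0.2 -0.032 -0.345 0 0 0;-0.2 -0.032 -0.345 0 0 0;-0.2 -0.032 -0.345 0 0 0"}}

```text
time: 10.22
position: [427.6, -273.5, 126.9]
ee_rot: [93.8, 2.3, 132.8]
ft_force: [-0.8, 0.6, 1.3]
opening: 59.8
finger_force: 0.0
```

```bash
python3 - <<'E'
from plan import *
o=manip.observe();print(o["time"],o["position"],o["ft_force"],o["finger_force"],np.abs(o["dq"]).max())
b=manip.capture("scene")[130:270,100:260];t=manip.capture("top")[150:310,220:380]
cv2.imwrite("pics/c6.png",np.hstack([cv2.resize(x[:,:,::-1],(400,400 if i==0 else 350))[:350] for i,x in enumerate((t,b))]))
E
```

```text
10.225 [ 427.6236129  -273.46605514  126.91983999] [-0.76407424  0.58949591  1.26658073] 0.0 1.0267594448713222
```

View pics/c6.png

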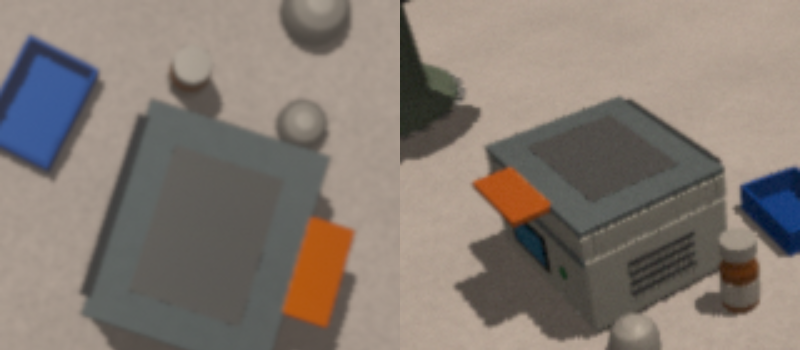

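The cover lies flat and shut with its tab at (320,270). The vial, cap and tray have not moved, and the gripper is clear.

```bash
python3 -c "
from workcell import manip
print(manip.hand_in())"
```

```text
the job is handed in; nothing more can be done
None
```

The cover was tipped with a fingertip, caught under its tab as it fell, and lowered shut without gripping; the vial, cap and tray were left in place, the gripper finished clear, and the job is handed in at about 10 s.

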